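# Make up a dressing kit and a sampling kit

### The arm

A 6-joint arm with a two-finger parallel gripper is mounted at the origin on a cart in front of the work surface, level with it; the furniture and walls round the work are solid. World frame = base frame: x ahead of the robot, y to its left, z up, the work surface at z = 0. Lengths are in mm, angles in rad, forces in N, time in s.
With the tool pointing down it reaches from about 300 to 775 mm from the base axis. Payload 14.6 kg.
Tool frame: the origin (TCP) lies on the centre line of the jaws, within the pads' length; the fingertips stand 8 mm ahead of it and the grasp point (between the pads) lies 11 mm behind it; z points along the fingers, y is the line along which they close (so a half turn about z gives the same grasp; the last joint's range is limited). The gripper opens to 94 mm and grips with 3 to 60 N. Pads are 16 mm wide; open, the fingers measure 119 mm over their backs; the gripper's body (75 mm by 177 mm) begins 78 mm behind the grasp point.
Start: joints at [-1.224, 0.3, 1.521, -0, 1.321, -0.067], TCP at [221.142, -503.573, 213.446] pointing down, gripper open.
Joint ranges: [-3.03, 3.03], [-0.79, 2.21], [0.23, 2.52], [-1.04, 4.18], [0, 3.07], [-2.55, 2.55]. Speed limits (rad/s): [2.22, 2.22, 2.57, 3.14, 3.14, 3.14].

### API

Orientations are given as [roll, pitch, yaw] about the fixed x, y, z axes, in that order (R = Rz(yaw) Ry(pitch) Rx(roll)).
In Python, from cell import manip gives the robot as it stands.
- The arm moves only by the tool jog_arm, never from a script. Its argument "rows" is one flat list of numbers, 7 for each row, row after row: the shift along the world's x, y, z in cm, then the turn, a rotation vector about the world's x, y, z in rad, then the closure, from 0 (fully open) to 1 (shut). In form: [dx, dy, dz, rx, ry, rz, fingers, dx, dy, dz, rx, ry, rz, fingers, ...]. A call has 1 to 20 rows; each row shifts and turns the commanded pose from where the row before left it; what a row does not reach is not made up. A row lasts 1/12 s, in which the tool goes at most 41.7 mm and 7.16 degrees, less where a joint would pass 70% of its speed; a pose out of reach is approached as far as the arm can. A call with a gripper value outside its range is refused whole. The fingers move at their own pace and stop on an object; "newtons" is the grip in N (left out, the last holds). Time passes only in rows, so rows that do not move let the fingers close. It gives the time, the measured TCP pose, the force, the opening and the grip force at its end, in the units of the state.
- manip.read_state(): the state, without advancing time (a new reading comes with each control period).
- manip.camera(name): name is "side" or "top"; returns (picture, depth): 480x640x3 uint8, blue, green, red; 480x640 float32, mm along the optical axis (not along the pixel's ray), 0 where there is no reading.
- manip.camera_model(name): a dict with "K" (3x3 intrinsics, pixels), "k1" (the pictures are not rectified: a ray, as slopes to the right and down, at radius r is drawn at 1 + k1 r^2 times it, then the intrinsics apply), "R" (3x3) and "t" (3): a world point X has camera coordinates R X + t. Camera axes: x right, y down, z forward; pixel columns grow to the right and rows downward; lengths in mm; the calibration is good to about 2 mm. A picture is of the moment at which its call begins. camera_model takes no time and is no camera call.
- manip.sign_off(): hands the job in; it is judged then, once.
The state is a dict: "clock": time; "joints": joint angles; "qd": joint speeds; "effort": joint torques, N m; "eef_pos": TCP position; "eef_rot": TCP orientation; "wrist_force": force on the tool from outside, world axes, zero at the start; "moment": the same for the moment, N m; "finger_gap": finger opening in mm; "finger_force": force on a finger pad.
Only numpy, scipy, OpenCV 4.12 (cv2) and the standard library are available. Lean on these libraries where they do the work, as an engineer would, in place of code of your own. Each camera call takes 0.05 s, during which the arm holds its last target. There are 200 camera calls.

### The job

Make up two kits from the stock on the bench. Dressing kit, in the steel tray with three compartments: the tweezers lying in the long compartment, and the gauze roll and the dropper bottle standing upright, one in each of the two small compartments (either way round). Sampling kit, in the steel tray with two compartments: the specimen cup standing upright in the wider compartment and the capped sample tube lying flat in the narrower one; leave the ink stamp standing where it is.

Things in the scene. Friction and masses are not known exactly. Their poses are not given: they have to be found in the camera images.
- dressing_tray: Fixed shallow steel tray with THREE compartments, 134 (x) by 146 (y) mm, floor 3 mm thick, all walls and dividers 4 mm thick with tops 13 mm above the bench. Origin: centre of the underside. Long compartment 66 (x) by 138 (y) mm centred at x=+30, y=0 mm (its length along y); two small compartments 56 (x) by 67 (y) mm centred at x=-35, y=+35.5 and y=-35.5 mm.
- sampling_tray: Fixed shallow steel tray with TWO compartments, 114 (x) by 164 (y) mm, same floor (3 mm) and walls (4 mm thick, 13 mm high). Origin: centre of the underside. Wider compartment 106 (x) by 86 (y) mm centred at x=0, y=-35 mm; narrower compartment 106 (x) by 66 (y) mm centred at x=0, y=+45 mm, its length along x.
- gauze: Wrapped gauze roll, plain white cylinder standing on end, 38 mm diameter, 62 mm high, about 20 g. Origin: centre of the underside, z up. Grasp across the diameter.
- dropper_bottle: Small brown glass bottle with a black dropper top, standing; body 33 mm diameter up to 60 mm, narrower above, 102 mm high in all, about 70 g. Origin: centre of the underside, z up. Grasp the body at 40 to 50 mm height. It stands near the front or right edge of the bench, by the centrifuge; the dropper bottle among the clutter far back on the left is not part of the task.
- specimen_cup: Round specimen cup with a screw lid, standing; cup 58 mm diameter, lid 65 mm diameter from 50 to 66 mm height, about 45 g. Origin: centre of the underside, z up. Grasp across the body or lid.
- tweezers: Steel tweezers (forceps) lying flat, 14 (x) by 122 (y) by 10 (z) mm, about 25 g. Origin: centre of the underside; long axis y. Grasp across x at the middle.
- sample_tube: Capped sample tube lying on the bench, 89 mm long, 12 to 13 mm thick, the cap at the +x end 16 mm thick. Origin: on the tube's axis at mid length, 8 mm above the bench; long axis x. About 20 g; does not roll. Grasp across the tube at the middle. (The tubes in the centrifuge are not part of the task.)
- stamp: Self-inking stamp standing, 34 (x) by 60 (y) by 77 mm high. Origin: centre of the underside. Not part of any kit: leave it standing where it is. Near it stand, solid, a bench centrifuge (body 0.15 m high from x = 0.475 m on, y = -0.12 to 0.17 m; open lid up to 0.33 m) and, left of it beyond x = 0.61 m, a sharps bin 0.18 m high.
Not all that is in view belongs to the job. Leave any green look-alike of the dropper_bottle alone.

How it is judged (in metres and radians):
At the end, for the whole second after the job is handed in: Three-compartment tray: tweezers flat in the long bay, gauze and bottle upright (0.1 rad), one per small bay. Two-compartment tray: cup upright in the wide bay, tube flat (0.07 rad) in the narrow one. All on the bay floors and at rest (under 2 cm/s) (((x of gauze in the frame of dressing_tray between -0.049 and -0.021 m and y of gauze in the frame of dressing_tray between 0.0155 and 0.0555 m and z of each of gauze, dropper_bottle in the frame of dressing_tray below 0.008 m and x of dropper_bottle in the frame of dressing_tray between -0.049 and -0.021 m and y of dropper_bottle in the frame of dressing_tray between -0.0555 and -0.0155 m) or (x of gauze in the frame of dressing_tray between -0.049 and -0.021 m and y of gauze in the frame of dressing_tray between -0.0555 and -0.0155 m and z of each of gauze, dropper_bottle in the frame of dressing_tray below 0.008 m and x of dropper_bottle in the frame of dressing_tray between -0.049 and -0.021 m and y of dropper_bottle in the frame of dressing_tray between 0.0155 and 0.0555 m)) and x of specimen_cup in the frame of sampling_tray between -0.026 and 0.026 m and y of specimen_cup in the frame of sampling_tray between -0.051 and -0.019 m and z of specimen_cup in the frame of sampling_tray below 0.008 m and x of sample_tube in the frame of sampling_tray between -0.014 and 0.014 m and y of sample_tube in the frame of sampling_tray between 0.016 and 0.074 m and z of sample_tube in the frame of sampling_tray below 0.016 m and x of tweezers in the frame of dressing_tray between 0.002 and 0.058 m and y of tweezers in the frame of dressing_tray between -0.014 and 0.014 m and z of tweezers in the frame of dressing_tray below 0.008 m and angle between each of gauze, dropper_bottle, specimen_cup's own z axis and vertical below 0.1 rad and angle between tweezers's own z axis and vertical below 0.08 rad and angle between sample_tube's own x axis and vertical between 1.5008 and 1.6408 rad and linear speed of each of gauze, dropper_bottle, specimen_cup, tweezers, sample_tube below 0.02 m/s); the robot touches nothing.
It fails at once if the stamp is moved more than 3 cm or knocked over (distance of stamp from where it was at the start of the episode above 0.03 m or angle between stamp's own z axis and vertical above 0.4 rad).
It also fails if it takes over 141 s, if anything falls off the work surface, if the arm or the gripper's body presses on something with over 40 N, if the wrist force passes 120 N, or if a joint passes its speed limit or range.

## Working session

There is one attempt and no reset: what is moved stays moved. The work goes in short steps, Python scripts to look and compute and a tool call to move; the robot and the scene stay as the last step left them, time stands still between calls to the robot, and variables do not carry over. Pictures are saved under pics/ and viewed, at most 14 in all, crops included, and the job is handed in when it is done.

Besides the shell and the picture viewer there is one more tool, called after "Call:" as name(argument=value, ...), one argument or row to a line, values as JSON. jog_arm: Moves the arm, as the interface text tells. Its arguments: {"type":"object","properties":{"rows":{"type":"array"},"newtons":{"type":"number"}},"required":["rows"]}

```bash
mkdir -p pics; cat > h.py <<'E'
import numpy as np, cv2
from cell import manip
def cap(n,name):
    im,d=manip.camera(n); cv2.imwrite(f'pics/{name}.png',im); np.save(f'pics/{name}.npy',d); return im,d
def slopes(n,uv):
    m=manip.camera_model(n); K=np.array(m['K'],float)
    k=m['k1']
    p=cv2.undistortPoints(np.array(uv,float).reshape(-1,1,2),K,np.array([k,0,0,0,0.]))
    return p.reshape(-1,2),np.array(m['R']),np.array(m['t'])
def plane(n,uv,z):
    s,R,t=slopes(n,uv); C=-R.T@t
    d=np.c_[s,np.ones(len(s))]@R
    return C+d*((z-C[2])/d[:,2])[:,None]
def cloud(n,d):
    v,u=np.mgrid[0:480,0:640]
    s,R,t=slopes(n,np.stack([u,v],-1).reshape(-1,2))
    z=d.reshape(-1,1); P=(np.c_[s,np.ones(len(s))]*z-t)@R
    P[z[:,0]==0]=np.nan
    return P.reshape(480,640,3)
def proj(n,X):
    m=manip.camera_model(n)
    c=np.array(X,float).reshape(-1,3)@np.array(m['R']).T+np.array(m['t'])
    s=c[:,:2]/c[:,2:]; s=s*(1+m['k1']*(s**2).sum(1,keepdims=True))
    K=np.array(m['K']); return s@K[:2,:2].T+K[:2,2]
E
python3 - <<'E'
from h import *
for n in('top','side'):
    cap(n,n+'0'); m=manip.camera_model(n); R=np.array(m['R']);print(n,m['K'],m['k1'],R.round(2).tolist(),(-R.T@np.array(m['t'])).round())
print(manip.read_state())
E
```

```text
top [[454.98178758   0.         316.56708145]
 [  0.         454.98178758 239.42578603]
 [  0.           0.           1.        ]] 0.029147008710379636 [[0.02, -1.0, 0.01], [-0.99, -0.02, -0.16], [0.16, -0.01, -0.99]] [346. 106. 920.]
side [[510.59643862   0.         327.63904673]
 [  0.         510.59643862 240.9260857 ]
 [  0.           0.           1.        ]] -0.027618801671669652 [[-0.23, -0.97, -0.01], [-0.68, 0.17, -0.71], [0.7, -0.16, -0.7]] [-358.  282.  920.]
{'clock': 0.1, 'joints': array([-1.22359572e+00,  3.00405927e-01,  1.52149623e+00,  1.77204556e-05,
        1.32072928e+00, -6.65799101e-02]), 'qd': array([-0.00078348, -0.00106739, -0.00138204, -0.00054414,  0.00022951,
        0.00086575]), 'effort': array([ 1.36530463e-03, -5.32644975e+01, -3.53284407e+01,  7.09627778e-02,
        2.34727882e-02, -2.46605919e-05]), 'eef_pos': array([ 221.07510052, -503.3662033 ,  212.95797903]), 'eef_rot': array([-3.14055732e+00, -8.62371094e-05,  4.13776080e-01]), 'wrist_force': array([-0.89586777,  0.73865859,  0.68258352]), 'moment': array([-0.02364843,  0.00910882, -0.00504561]), 'finger_force': 0.0, 'finger_gap': 94.03878622080063}
```

View pics/top0.png

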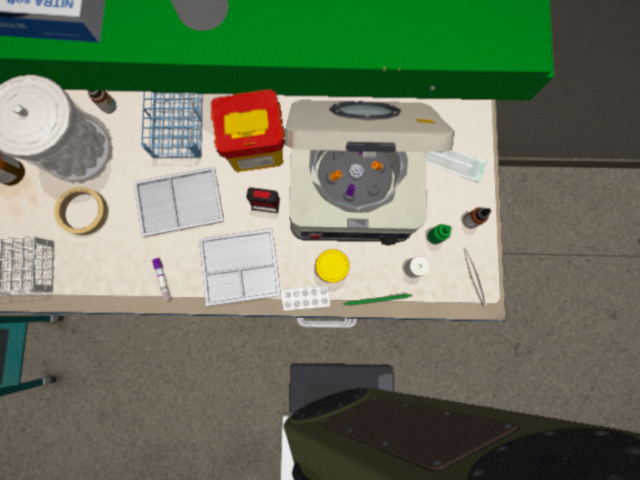

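View pics/side0.png

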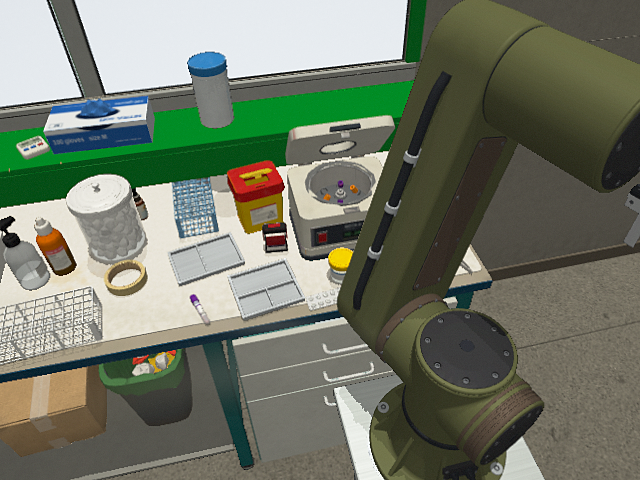

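Top view: three-compartment tray (240,267), two-compartment tray (179,202), cup (332,265), gauze (418,267), tweezers (474,276), tube (161,278), stamp (263,199). The bottle candidates are brown (478,216), green (440,233) and a brown one back left (98,96). The one at (478,216) fits, since it is brown and at the right edge by the centrifuge. I'll confirm it in a crop.

```bash
python3 - <<'E'
from h import *
im=cv2.imread('pics/top0.png'); d=np.load('pics/top0.npy'); P=cloud('top',d)
cv2.imwrite('pics/c1.png',cv2.resize(im[195:310,400:510],None,fx=5,fy=5,interpolation=cv2.INTER_CUBIC))
cv2.imwrite('pics/c2.png',cv2.resize(im[165:310,125:285],None,fx=4,fy=4,interpolation=cv2.INTER_CUBIC))
def pts(m,z,name,zr=None):
    v,u=np.nonzero(m); 
    Q=plane('top',np.c_[u,v],z)[:,:2].astype(np.float32)
    (c,w,a)=cv2.minAreaRect(Q); cc,r=cv2.minEnclosingCircle(Q)
    print(name,len(Q),'mean',Q.mean(0).round(1),'rect',np.round(c,1),np.round(w,1),round(a,1),'circ',np.round(cc,1),round(r,1))
hsv=cv2.cvtColor(im,cv2.COLOR_BGR2HSV); v,u=np.mgrid[0:480,0:640]
def box(u0,v0,u1,v1): return (u>=u0)&(u<u1)&(v>=v0)&(v<v1)
pts(box(310,240,355,290)&(P[...,2]>55),66,'cup')
pts(box(400,250,435,285)&(P[...,2]>52),62,'gauze')
for lo,hi in((25,58),(45,75),(80,120)):
    b=box(455,195,497,235)&(P[...,2]>lo)&(P[...,2]<hi); 
    if b.sum()>3: print('bottle',lo,np.nanmean(P[b],0).round(1),b.sum(),np.ptp(P[b],axis=0).round(0))
b=box(455,195,497,235)&(hsv[...,2]<110)&(P[...,2]>20); pts(b,0,'bottlemask'); print(np.nanmax(P[b][:,2]))
b=box(425,220,455,247)&(hsv[...,1]>150); print('green',np.nanmean(P[b],0))
b=box(145,250,180,305)&(P[...,2]>6)&(P[...,2]<30); pts(b,8,'tube')
b=box(245,180,285,215)&(P[...,2]>60); pts(b,77,'stamp')
print('bench z',np.nanmedian(P[box(290,265,310,280)][...,2]), 'back wall z of green shelf',np.nanmedian(P[20:50,300:400].reshape(-1,3),0))
for n,bx in(('dress',(195,225,285,308)),('samp',(130,162,228,242))):
    b=box(*bx)&(P[...,2]>7)&(P[...,2]<22); pts(b,13,n)
E
```

```text
cup 912 mean [434.5  70.1] rect [434.8  70.3] [62.6 63. ] 45.9 circ [434.7  70.3] 32.2
gauze 310 mean [437.6 -93.8] rect [437.7 -93.8] [34.2 36.4] 1.3 circ [437.6 -93.8] 19.1
bottle 25 [ 532.3 -206.1   43.6] 119 [33. 30. 32.]
bottle 45 [ 535.4 -208.7   60.1] 179 [33. 31. 30.]
bottle 80 [ 538.7 -213.1   94.1] 57 [11. 11. 21.]
bottlemask 309 mean [ 549.9 -230.8] rect [ 550.5 -233.1] [30.3 56. ] 27.8 circ [ 551.2 -232.6] 28.1
101.39535368088355
green [ 500.68192469 -133.36454689   63.62584759]
tube 359 mean [408.1 407.9] rect [406.4 408.1] [89.8 18.4] 18.5 circ [406.9 406.8] 45.1
stamp 436 mean [564.3 206. ] rect [564.4 206.2] [60.6 27.6] 84.0 circ [564.3 206. ] 31.4
bench z -0.1535782317116938 back wall z of green shelf [806.84543041  53.93879185 220.03194941]
dress 1190 mean [431.6 253.8] rect [447.9 257.7] [164.1 152.5] 9.4 circ [447.9 258.1] 111.6
samp 1152 mean [558. 379.] rect [548.6 379.1] [151.7 169.7] 12.5 circ [548.  378.9] 112.6
```

View pics/c1.png

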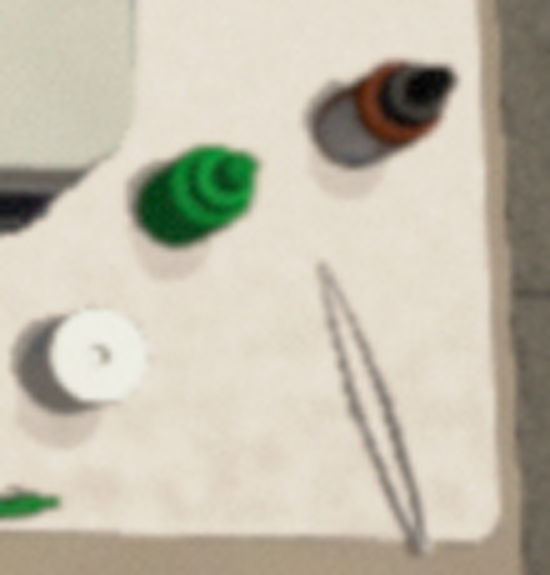

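View pics/c2.png

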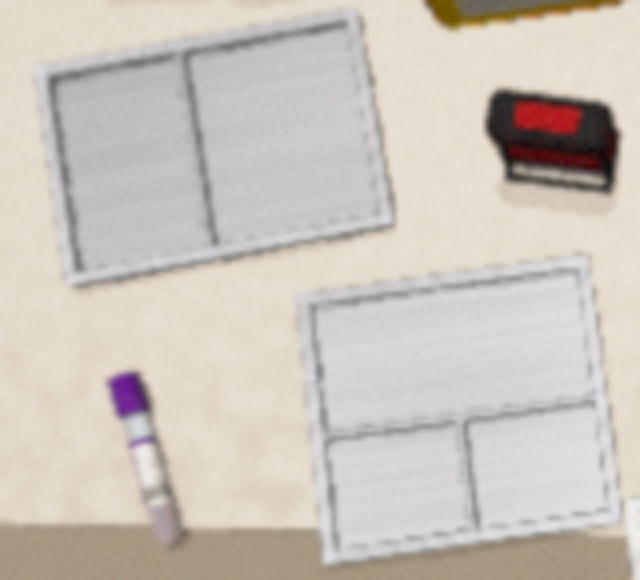

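Crop 1 confirms the brown bottle at about (481,213), with the green look-alike at (440,233). The tweezers run from (464,248) to (484,304). Crop 2 shows both trays and their corners clearly, and the tube with its purple cap end up. Next I compute the poses.

```bash
python3 - <<'E'
from h import *
def f(c,s,o): return (np.array(c,float)+.5)/s-.5+np.array(o)
def fit(name,c,L,bays):
    Q=plane('top',f(c,4,(125,165)),13)[:,:2]
    M=np.array([[L[0],L[1]],[L[0],-L[1]],[-L[0],-L[1]],[-L[0],L[1]]])/2.
    q=Q-Q.mean(0); a=np.arctan2((M[:,0]*q[:,1]-M[:,1]*q[:,0]).sum(),(M*q).sum())
    R=np.array([[np.cos(a),-np.sin(a)],[np.sin(a),np.cos(a)]]); print(name,Q.mean(0).round(1),'yaw',a.round(3),'res',(q-M@R.T).round(1).tolist())
    for b in bays: print('  bay',b,(Q.mean(0)+R@b).round(1))
fit('dress',[(303,295),(585,260),(615,520),(327,560)],(134,146),[(30,0),(-35,35.5),(-35,-35.5)])
fit('samp',[(40,68),(355,12),(392,218),(73,283)],(114,164),[(0,-35),(0,45)])
for n,c,s,o,z in(('tweez',[(322,265),(420,547)],5,(400,195),6),('tube',[(125,375),(171,542)],4,(125,165),8)):
    Q=plane('top',f(c,s,o),z); dd=Q[0]-Q[1]; print(n,Q.mean(0).round(1),'len',np.hypot(*dd[:2]).round(1),'ang',np.arctan2(dd[1],dd[0]).round(3),Q[:,:2].round(1).tolist())
im=cv2.imread('pics/top0.png'); g=im[190:240,455:500].max(2); v,u=np.nonzero(g<60); Q=plane('top',np.c_[u+455,v+190],98)
print('dropper black',Q.mean(0),len(Q),np.ptp(Q,axis=0)); print('cap tip px',plane('top',[(400+435/5,195+78/5)],102))
E
```

```text
dress [434.3 253.4] yaw 0.151 res [[-0.3, -2.0], [-1.3, 1.5], [0.9, 2.1], [0.7, -1.7]]
  bay (30, 0) [464.  257.9]
  bay (-35, 35.5) [394.4 283.2]
  bay (-35, -35.5) [405.1 213. ]
samp [565.9 382.4] yaw 0.222 res [[0.2, -0.9], [-2.1, 0.9], [1.3, 1.4], [0.5, -1.3]]
  bay (0, -35) [573.7 348.3]
  bay (0, 45) [556.  426.3]
tweez [ 426.9 -217.2    6. ] len 117.9 ang 0.303 [[483.2, -199.6], [370.7, -234.8]]
tube [406.4 406.5   8. ] len 87.3 ang 0.338 [[447.5, 420.9], [365.2, 392.0]]
dropper black [ 533.57812239 -204.10864207   98.        ] 99 [19.24547689 24.33036808  0.        ]
cap tip px [[ 538.47198959 -211.81353079  102.        ]]
```

Call:
jog_arm(
  rows=[1.72,2.39,-1.2,0,0,-0.0093,0.5,1.72,2.39,-1.2,0,0,-0.0093,0.5,1.72,2.39,-1.2,0,0,-0.0093,0.5,1.72,2.39,-1.2,0,0,-0.0093,0.5,1.72,2.39,-1.2,0,0,-0.0093,0.5,1.72,2.39,-1.2,0,0,-0.0093,0.5,1.72,2.39,-1.2,0,0,-0.0093,0.5,1.72,2.39,-1.2,0,0,-0.0093,0.5,1.72,2.39,-1.2,0,0,-0.0093,0.5,1.72,2.39,-1.2,0,0,-0.0093,0.5,1.72,2.39,-1.2,0,0,-0.0093,0.5,1.72,2.39,-1.2,0,0,-0.0093,0.5,0,0,0,0,0,0,0.5,0,0,0,0,0,0,0.5],
  newtons=20,
)

```text
clock: 1.27
eef_pos: [427.6, -215.7, 68.8]
eef_rot: [-3.14, 0.001, 0.305]
wrist_force: [-0.5, 0.0, -0.7]
finger_gap: 47.1
finger_force: 0.0
```

Call:
jog_arm(
  rows=[0,-0.1,-2,0,0,0,0.5,0,0,-2,0,0,0,0.5,0,0,-1.3,0,0,0,0.5,0,0,-0.5,0,0,0,0.5,0,0,0,0,0,0,1,0,0,0,0,0,0,1,0,0,0,0,0,0,1,0,0,0,0,0,0,1,0,0,0,0,0,0,1,0,0,0,0,0,0,1,0,0,0,0,0,0,1,0,0,0,0,0,0,1],
  newtons=20,
)

```text
clock: 2.27
eef_pos: [427.8, -218.0, 12.0]
eef_rot: [3.141, -0.0, 0.302]
wrist_force: [-2.2, 0.1, 6.8]
finger_gap: 13.3
finger_force: 20.0
```

Call:
jog_arm(
  rows=[0,0,3,0,0,0,1,0,0,3,0,0,0,1,0,0,3,0,0,0,1,0,0,3,0,0,0,1,0,0,3,0,0,0,1],
)

```text
clock: 2.68
eef_pos: [427.3, -217.5, 163.0]
eef_rot: [-3.142, -0.0, 0.302]
wrist_force: [0.9, -0.6, 0.2]
finger_gap: 12.8
finger_force: 20.0
```

Call:
jog_arm(
  rows=[0.22,2.97,0,0,0,0.0887,1,0.22,2.97,0,0,0,0.0887,1,0.22,2.97,0,0,0,0.0887,1,0.22,2.97,0,0,0,0.0887,1,0.22,2.97,0,0,0,0.0887,1,0.22,2.97,0,0,0,0.0887,1,0.22,2.97,0,0,0,0.0887,1,0.22,2.97,0,0,0,0.0887,1,0.22,2.97,0,0,0,0.0887,1,0.22,2.97,0,0,0,0.0887,1,0.22,2.97,0,0,0,0.0887,1,0.22,2.97,0,0,0,0.0887,1,0.22,2.97,0,0,0,0.0887,1,0.22,2.97,0,0,0,0.0887,1,0.22,2.97,0,0,0,0.0887,1,0.22,2.97,0,0,0,0.0887,1,0,0,0,0,0,0,1,0,0,0,0,0,0,1,0,0,0,0,0,0,1],
)

```text
clock: 4.27
eef_pos: [462.5, 257.0, 161.2]
eef_rot: [-3.141, 0.0, 1.72]
wrist_force: [0.6, 0.4, -1.1]
finger_gap: 12.7
finger_force: 20.0
```

Call:
jog_arm(
  rows=[0.15,0.1,-3,0,0,0,1,0,0,-3,0,0,0,1,0,0,-3,0,0,0,1,0,0,-2,0,0,0,1,0,0,-1.5,0,0,0,1,0,0,-1,0,0,0,1,0,0,-0.6,0,0,0,1,0,0,-0.4,0,0,0,1,0,0,0,0,0,0,1,0,0,0,0,0,0,1],
)

```text
clock: 5.1
eef_pos: [464.6, 258.4, 17.1]
eef_rot: [3.141, -0.0, 1.721]
wrist_force: [-0.6, 0.1, 0.1]
finger_gap: 13.0
finger_force: 20.0
```

Call:
jog_arm(
  rows=[0,0,-0.15,0,0,0,1,0,0,0,0,0,0,1,0,0,0,0,0,0,0.74,0,0,0,0,0,0,0.74,0,0,0,0,0,0,0.74,0,0,0,0,0,0,0.74,0,0,1,0,0,0,0.74,0,0,2,0,0,0,0.7,0,0,3,0,0,0,0.5,0,0,3,0,0,0,0.5,0,0,3,0,0,0,0.3,0,0,3,0,0,0,0.3,0,0,3,0,0,0,0.3],
)

```text
clock: 6.18
eef_pos: [463.9, 258.3, 197.4]
eef_rot: [3.141, -0.0, 1.721]
wrist_force: [0.0, -0.2, -0.2]
finger_gap: 58.1
finger_force: 0.0
```

Call:
jog_arm(
  rows=[-0.16,-3.13,0,0,0,-0.01,0,-0.16,-3.13,0,0,0,-0.01,0,-0.16,-3.13,0,0,0,-0.01,0,-0.16,-3.13,0,0,0,-0.01,0,-0.16,-3.13,0,0,0,-0.01,0,-0.16,-3.13,0,0,0,-0.01,0,-0.16,-3.13,0,0,0,-0.01,0,-0.16,-3.13,0,0,0,-0.01,0,-0.16,-3.13,0,0,0,-0.01,0,-0.16,-3.13,0,0,0,-0.01,0,-0.16,-3.13,0,0,0,-0.01,0,-0.16,-3.13,0,0,0,-0.01,0,-0.16,-3.13,0,0,0,-0.01,0,-0.16,-3.13,0,0,0,-0.01,0,-0.16,-3.13,0,0,0,-0.01,0,3.3,0,0,0,0,0,0,3.3,0,0,0,0,0,0,3.3,0,0,0,0,0,0,0,0,0,0,0,0,0,0,0,0,0,0,0,0],
)

```text
clock: 7.85
eef_pos: [539.7, -210.8, 194.7]
eef_rot: [-3.141, -0.0, 1.572]
wrist_force: [-0.6, -0.3, -0.6]
finger_gap: 94.1
finger_force: 0.0
```

```bash
python3 - <<'E'
from h import *
im,d=cap('top','t1'); cv2.imwrite('pics/c3.png',cv2.resize(im[170:310,190:510],None,fx=2.5,fy=2.5,interpolation=cv2.INTER_CUBIC))
E
```

```text
(no output)
```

View pics/c3.png

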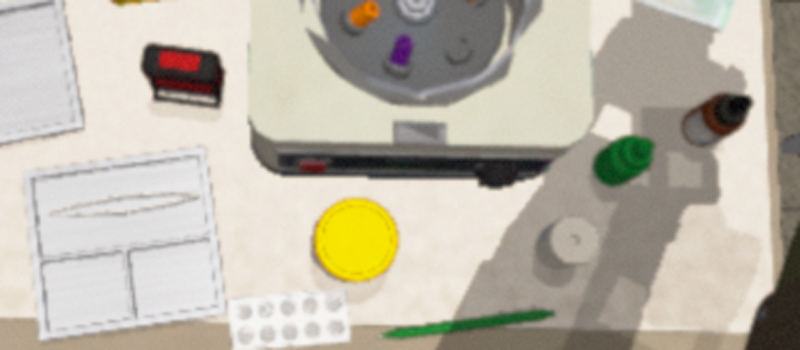

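The tweezers lie centred in the long bay, at about (125,205) in the crop. The bottle and gauze are still in place. Next is the bottle.

Call:
jog_arm(
  rows=[-0.1,-0.15,-3,0,0,0,0,0,0,-3,0,0,0,0,0,0,-3,0,0,0,0,0,0,-3,0,0,0,0,0,0,-2.5,0,0,0,0,0,0,-1.5,0,0,0,0,0,0,0,0,0,0,0.5,0,0,0,0,0,0,0.7,0,0,0,0,0,0,1,0,0,0,0,0,0,1,0,0,0,0,0,0,1,0,0,0,0,0,0,1,0,0,0,0,0,0,1,0,0,0,0,0,0,1,0,0,0,0,0,0,1],
  newtons=20,
)

```text
clock: 9.15
eef_pos: [538.3, -212.6, 35.0]
eef_rot: [3.141, 0.0, 1.571]
wrist_force: [0.5, 0.3, 1.7]
finger_gap: 37.6
finger_force: 0.0
```

Call:
jog_arm(
  rows=[0,0,0,0,0,0,1,0,0,0,0,0,0,1,0,0,0,0,0,0,1,0,0,0,0,0,0,1],
)

```text
clock: 9.48
eef_pos: [538.3, -212.6, 35.0]
eef_rot: [-3.142, 0.0, 1.571]
wrist_force: [-0.5, 0.1, -0.0]
finger_gap: 32.0
finger_force: 20.0
```

Call:
jog_arm(
  rows=[0,0,2,0,0,0,1,0,0,3,0,0,0,1,0,0,3,0,0,0,1,0,0,3,0,0,0,1,0,0,3,0,0,0,1,0,0,3,0,0,0,1,-2,0,0,0,0,0,1,-3,0,0,0,0,0,1,-3,0,0,0,0,0,1,-2,0,0,0,0,0,1],
)

```text
clock: 10.32
eef_pos: [436.2, -212.3, 204.7]
eef_rot: [-3.141, -0.0, 1.571]
wrist_force: [-0.0, 0.3, -0.7]
finger_gap: 32.5
finger_force: 20.0
```

Call:
jog_arm(
  rows=[-0.26,3.1,0,0,0,0,1,-0.26,3.1,0,0,0,0,1,-0.26,3.1,0,0,0,0,1,-0.26,3.1,0,0,0,0,1,-0.26,3.1,0,0,0,0,1,-0.26,3.1,0,0,0,0,1,-0.26,3.1,0,0,0,0,1,-0.26,3.1,0,0,0,0,1,-0.26,3.1,0,0,0,0,1,-0.26,3.1,0,0,0,0,1,-0.26,3.1,0,0,0,0,1,-0.26,3.1,0,0,0,0,1,-0.26,3.1,0,0,0,0,1,-0.26,3.1,0,0,0,0,1,-0.26,3.1,0,0,0,0,1,-0.26,3.1,0,0,0,0,1,0,0,0,0,0,0,1,0,0,0,0,0,0,1,0,0,0,0,0,0,1],
)

```text
clock: 11.9
eef_pos: [396.5, 283.0, 204.7]
eef_rot: [-3.141, 0.0, 1.572]
wrist_force: [-0.1, -0.2, -0.6]
finger_gap: 31.9
finger_force: 20.0
```

Call:
jog_arm(
  rows=[-0.2,0,-3,0,0,0,1,0,0,-3,0,0,0,1,0,0,-3,0,0,0,1,0,0,-3,0,0,0,1,0,0,-2,0,0,0,1,0,0,-1.3,0,0,0,1,0,0,-0.8,0,0,0,1,0,0,-0.4,0,0,0,1,0,0,-0.1,0,0,0,1,0,0,0,0,0,0,1,0,0,0,0,0,0,1],
)

```text
clock: 12.82
eef_pos: [395.1, 283.5, 39.8]
eef_rot: [3.14, -0.001, 1.571]
wrist_force: [-0.3, 0.1, -0.2]
finger_gap: 32.0
finger_force: 20.0
```

Call:
jog_arm(
  rows=[0,0,-0.15,0,0,0,1,0,0,0,0,0,0,1,0,0,0,0,0,0,0.5,0,0,0,0,0,0,0.3,0,0,0,0,0,0,0.3,0,0,0,0,0,0,0.3,0,0,0,0,0,0,0.2,0,0,1,0,0,0,0.2,0,0,2,0,0,0,0.2,0,0,3,0,0,0,0.2,0,0,3,0,0,0,0.2,0,0,3,0,0,0,0.2,0,0,3,0,0,0,0,0,0,2,0,0,0,0],
)

```text
clock: 13.98
eef_pos: [394.9, 283.6, 211.2]
eef_rot: [3.139, -0.002, 1.571]
wrist_force: [0.2, -0.1, -0.2]
finger_gap: 85.0
finger_force: 0.0
```

Call:
jog_arm(
  rows=[0.24,-2.1,0,0,0,-0.0873,0,0.24,-2.1,0,0,0,-0.0873,0,0.24,-2.1,0,0,0,-0.0873,0,0.24,-2.1,0,0,0,-0.0873,0,0.24,-2.1,0,0,0,-0.0873,0,0.24,-2.1,0,0,0,-0.0873,0,0.24,-2.1,0,0,0,-0.0873,0,0.24,-2.1,0,0,0,-0.0873,0,0.24,-2.1,0,0,0,-0.0873,0,0.24,-2.1,0,0,0,-0.0873,0,0.24,-2.1,0,0,0,-0.0873,0,0.24,-2.1,0,0,0,-0.0873,0,0.24,-2.1,0,0,0,-0.0873,0,0.24,-2.1,0,0,0,-0.0873,0,0.24,-2.1,0,0,0,-0.0873,0,0.24,-2.1,0,0,0,-0.0873,0,0.24,-2.1,0,0,0,-0.0873,0,0.24,-2.1,0,0,0,-0.0873,0,0,0,0,0,-0.085,0,0,0,0,0,0,-0.085,0,0],
)

```text
clock: 15.65
eef_pos: [438.3, -95.5, 207.9]
eef_rot: [3.141, -0.173, -0.002]
wrist_force: [0.3, 0.3, -0.7]
finger_gap: 94.5
finger_force: 0.0
```

Call:
jog_arm(
  rows=[0,0,-3,0,0,0,0,0,0,-3,0,0,0,0,0,0,0,0,0,0,0,0,0,0,0,0,0,0],
)

```text
clock: 15.98
eef_pos: [437.5, -94.5, 147.8]
eef_rot: [-3.141, -0.168, -0.0]
wrist_force: [-0.9, -0.3, -1.2]
finger_gap: 93.6
finger_force: 0.0
```

Call:
jog_arm(
  rows=[0.2,0,-3,0,0,0,0,0,0,-3,0,0,0,0,0,0,-3,0,0,0,0,0,0,-1.7,0,0,0,0,0,0,-0.5,0,0,0,0,0,0,0,0,0,0,0.5,0,0,0,0,0,0,0.6,0,0,0,0,0,0,1,0,0,0,0,0,0,1,0,0,0,0,0,0,1,0,0,0,0,0,0,1,0,0,0,0,0,0,1,0,0,0,0,0,0,1,0,0,0,0,0,0,1,0,0,0,0,0,0,1,0,0,0,0,0,0,1],
  newtons=15,
)

```text
clock: 17.32
eef_pos: [439.9, -94.6, 35.5]
eef_rot: [-3.142, -0.17, -0.0]
wrist_force: [-1.3, 0.9, 1.9]
finger_gap: 37.3
finger_force: 15.0
```

Call:
jog_arm(
  rows=[0,0,2,0,0,0,1,0,0,3,0,0,0,1,0,0,3,0,0,0,1,0,0,3,0,0,0,1,0,0,3,0,0,0,1,0,0,3,0,0,0,1,-0.33,3.08,0,0,0,0,1,-0.33,3.08,0,0,0,0,1,-0.33,3.08,0,0,0,0,1,-0.33,3.08,0,0,0,0,1,-0.33,3.08,0,0,0,0,1,-0.33,3.08,0,0,0,0,1,-0.33,3.08,0,0,0,0,1,-0.33,3.08,0,0,0,0,1,-0.33,3.08,0,0,0,0,1,-0.33,3.08,0,0,0,0,1,0,0,0,0,0,0,1,0,0,0,0,0,0,1],
)

```text
clock: 18.82
eef_pos: [406.4, 214.4, 205.1]
eef_rot: [3.141, -0.169, 0.003]
wrist_force: [0.4, -0.9, -0.3]
finger_gap: 37.0
finger_force: 15.0
```

Call:
jog_arm(
  rows=[0.1,-0.1,-3,0,0,0,1,0,0,-3,0,0,0,1,0,0,-3,0,0,0,1,0,0,-3,0,0,0,1,0,0,-2,0,0,0,1,0,0,-1.3,0,0,0,1,0,0,-0.7,0,0,0,1,0,0,-0.5,0,0,0,1,0,0,0,0,0,0,1,0,0,0,0,0,0,1,0,0,0,0,0,0,1],
)

```text
clock: 19.73
eef_pos: [408.3, 212.5, 41.3]
eef_rot: [-3.141, -0.171, -0.0]
wrist_force: [-0.1, 0.7, 0.2]
finger_gap: 37.0
finger_force: 15.0
```

Call:
jog_arm(
  rows=[0,0,-0.2,0,0,0,1,0,0,-0.05,0,0,0,1,0,0,0,0,0,0,1,0,0,0,0,0,0,0.5,0,0,0,0,0,0,0.42,0,0,0,0,0,0,0.42,0,0,0,0,0,0,0.42,0,0,0,0,0,0,0.42,0,0,1,0,0,0,0.42,0,0,2,0,0,0,0.42,0,0,3,0,0,0,0.42,0,0,3,0,0,0,0.42,0,0,3,0,0,0,0.2,0,0,3,0,0,0,0,0,0,2,0,0,0,0],
)

```text
clock: 20.98
eef_pos: [408.2, 212.6, 210.8]
eef_rot: [-3.14, -0.172, -0.0]
wrist_force: [0.1, -0.1, 0.4]
finger_gap: 70.9
finger_force: 0.0
```

Call:
jog_arm(
  rows=[0.57,-2.84,0,0,0,0,0,0.57,-2.84,0,0,0,0,0,0.57,-2.84,0,0,0,0,0,0.57,-2.84,0,0,0,0,0,0.57,-2.84,0,0,0,0,0,0,0,-3,0,0,0,0,0,0,-3,0,0,0,0,0,0,-3,0,0,0,0,0,0,0,0,0,0,0,0,0,0,0,0,0,0],
)

```text
clock: 21.82
eef_pos: [435.9, 70.4, 117.8]
eef_rot: [3.141, -0.168, -0.0]
wrist_force: [0.0, 0.4, 0.3]
finger_gap: 93.8
finger_force: 0.0
```

```bash
python3 - <<'E'
from h import *
im,d=cap('top','t2'); cv2.imwrite('pics/c4.png',cv2.resize(im[170:310,190:390],None,fx=4,fy=4,interpolation=cv2.INTER_CUBIC))
E
```

```text
(no output)
```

View pics/c4.png

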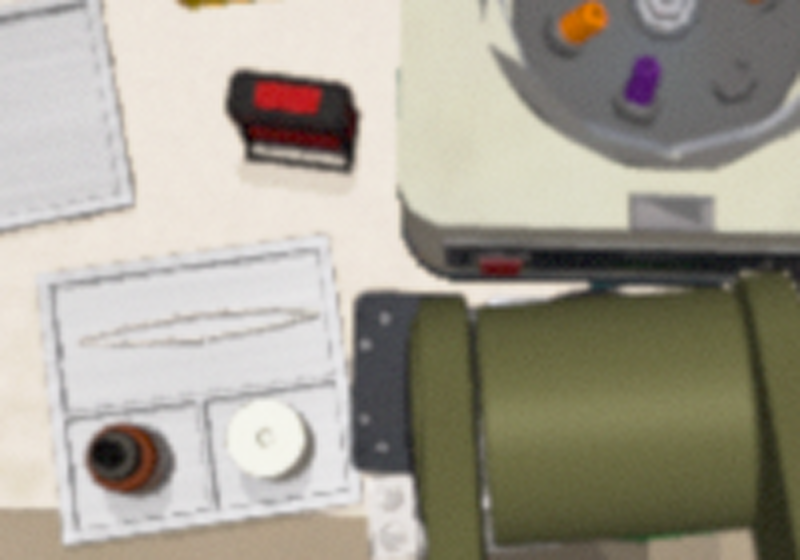

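The tweezers, bottle (125,457) and gauze (267,440) all sit properly in their bays. Next is the cup.

Call:
jog_arm(
  rows=[0.1,0,-3,0,0,0,0,0,0,-2.5,0,0,0,0,0,0,-1.5,0,0,0,0,0,0,0,0,0,0,0.3,0,0,0,0,0,0,1,0,0,0,0,0,0,1,0,0,0,0,0,0,1,0,0,0,0,0,0,1,0,0,0,0,0,0,1,0,0,0,0,0,0,1,0,0,0,0,0,0,1,0,0,0,0,0,0,1],
  newtons=20,
)

```text
clock: 22.87
eef_pos: [438.1, 70.4, 49.1]
eef_rot: [-3.142, -0.172, 0.0]
wrist_force: [-1.6, -1.4, 9.4]
finger_gap: 61.9
finger_force: 20.0
```

Call:
jog_arm(
  rows=[0,0,1,0,0,0,1,0,0,2,0,0,0,1,0,0,3,0,0,0,1,0,0,3,0,0,0,1,0,0,3,0,0,0,1,0,0,3,0,0,0,1,0,0,0,0,0,0,1,0,0,0,0,0,0,1],
)

```text
clock: 23.53
eef_pos: [437.8, 70.5, 199.3]
eef_rot: [-3.141, -0.173, 0.0]
wrist_force: [-0.3, 0.5, -1.4]
finger_gap: 61.7
finger_force: 20.0
```

```bash
python3 - <<'E'
from h import *
im,d=cap('side','s1'); p=proj('side',[[437,70,180]])[0].astype(int); print(p, manip.read_state()['wrist_force'])
x,y=max(p[0]-75,0),max(p[1]-55,0)
cv2.imwrite('pics/c5.png',cv2.resize(im[y:y+110,x:x+150],None,fx=5,fy=5,interpolation=cv2.INTER_CUBIC))
E
```

```text
[341 218] [ 0.00744063  0.51877963 -1.47882566]
```

View pics/c5.png

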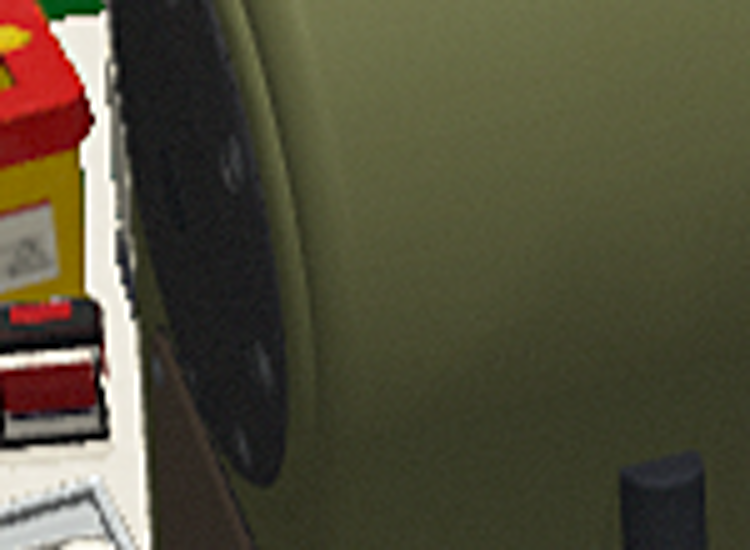

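The view is blocked by the arm, and the gap and weight say the cup is held, so I carry on.

Call:
jog_arm(
  rows=[0,2.86,0,0,0,0,1,0,2.86,0,0,0,0,1,0,2.86,0,0,0,0,1,0,2.86,0,0,0,0,1,0,2.86,0,0,0,0,1,0,2.86,0,0,0,0,1,0,2.86,0,0,0,0,1,2.76,1.56,0,0,0,0,1,2.76,1.56,0,0,0,0,1,2.76,1.56,0,0,0,0,1,2.76,1.56,0,0,0,0,1,2.76,1.56,0,0,0,0,1,0,0,0,0,0,0,1,0,0,0,0,0,0,1,0,0,0,0,0,0,1],
)

```text
clock: 24.83
eef_pos: [574.6, 348.2, 196.2]
eef_rot: [3.14, -0.168, 0.0]
wrist_force: [0.1, 0.7, -1.2]
finger_gap: 61.5
finger_force: 20.0
```

```bash
python3 - <<'E'
from h import *
im,d=cap('side','s2'); x,y=120,120
cv2.imwrite('pics/c6.png',cv2.resize(im[y:y+180,x:x+240],None,fx=3,fy=3,interpolation=cv2.INTER_CUBIC))
E
```

```text
(no output)
```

View pics/c6.png

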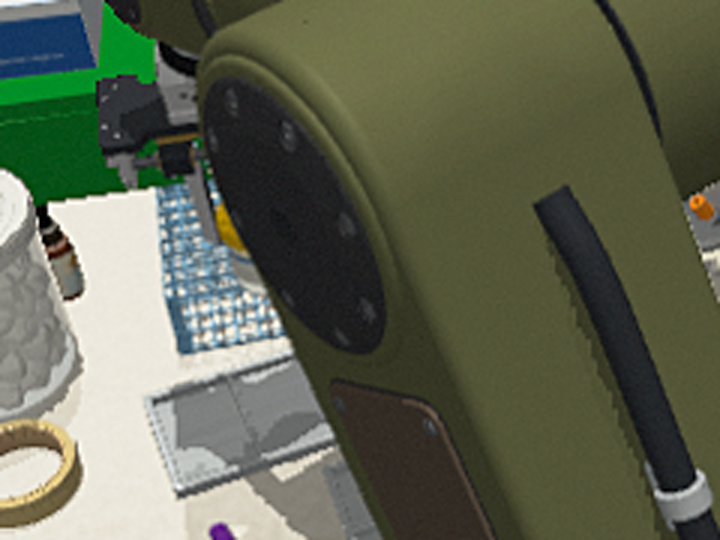

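The cup is still in the jaws (yellow lid at about (228,232)), over the tray. I lower it.

Call:
jog_arm(
  rows=[0,0,-3,0,0,0,1,0,0,-3,0,0,0,1,0,0,-3,0,0,0,1,0,0,-2,0,0,0,1,0,0,-1.5,0,0,0,1,0,0,-1,0,0,0,1,0,0,-0.5,0,0,0,1,0,0,0,0,0,0,1,0,0,0,0,0,0,1],
)

```text
clock: 25.63
eef_pos: [575.5, 348.8, 59.0]
eef_rot: [-3.141, -0.171, -0.0]
wrist_force: [0.4, -0.4, 0.0]
finger_gap: 62.2
finger_force: 20.0
```

Call:
jog_arm(
  rows=[0,0,-0.3,0,0,0,1,0,0,-0.25,0,0,0,1,0,0,-0.1,0,0,0,1,0,0,0,0,0,0,1,0,0,0,0,0,0,1],
)

```text
clock: 26.05
eef_pos: [575.6, 348.8, 52.2]
eef_rot: [-3.141, -0.171, -0.0]
wrist_force: [-1.8, -0.7, 5.6]
finger_gap: 61.8
finger_force: 20.0
```

Call:
jog_arm(
  rows=[0,0,0,0,0,0,0.2,0,0,0,0,0,0,0.05,0,0,0,0,0,0,0.05,0,0,0,0,0,0,0.05,0,0,0,0,0,0,0.05,0,0,1,0,0,0,0.05,0,0,2,0,0,0,0.05,0,0,3,0,0,0,0.05,0,0,3,0,0,0,0.05,0,0,3,0,0,0,0.2],
)

```text
clock: 26.88
eef_pos: [575.2, 348.6, 173.6]
eef_rot: [-3.141, -0.17, 0.0]
wrist_force: [0.5, 0.5, -0.3]
finger_gap: 85.2
finger_force: 0.0
```

Call:
jog_arm(
  rows=[-2.8,0.9,0,0,0.085,0,0.5,-2.8,0.9,0,0,0.085,0,0.5,-2.8,0.9,0,0,0,0.085,0.5,-2.8,0.9,0,0,0,0.085,0.5,-2.8,0.9,0,0,0,0.085,0.5,-2.8,0.9,0,0,0,0.085,0.5,0,0,-2,0,0,0,0.5,0,0,-3,0,0,0,0.5,0,0,0,0,0,0,0.5,0,0,0,0,0,0,0.5],
)

```text
clock: 27.72
eef_pos: [407.1, 402.4, 121.5]
eef_rot: [3.141, 0.002, 0.34]
wrist_force: [-0.0, 0.2, 0.9]
finger_gap: 47.3
finger_force: 0.0
```

```bash
python3 - <<'E'
from h import *
im,d=cap('top','t3'); x,y=120,160
cv2.imwrite('pics/c7.png',cv2.resize(im[y:y+150,x:x+200],None,fx=4,fy=4,interpolation=cv2.INTER_CUBIC))
E
```

```text
(no output)
```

View pics/c7.png

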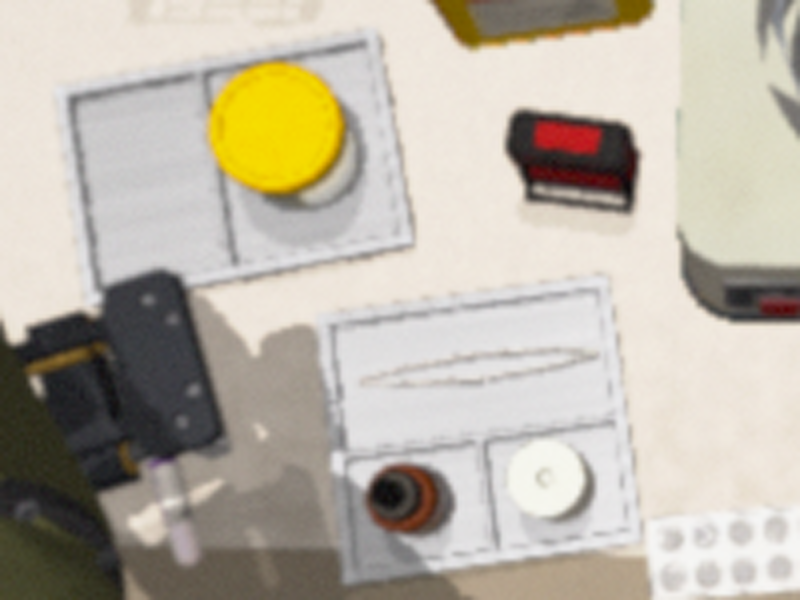

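The cup sits in the wide bay (lid at (277,127)), the stamp is undisturbed, and the dressing tray is complete. Next is the tube.

Call:
jog_arm(
  rows=[0,0.45,-3,0,0,0,0.5,0,0,-3,0,0,0,0.5,0,0,-3,0,0,0,0.5,0,0,-1.4,0,0,0,0.5,0,0,-0.5,0,0,0,0.5,0,0,0,0,0,0,0.5],
)

```text
clock: 28.27
eef_pos: [407.9, 407.3, 13.0]
eef_rot: [-3.142, -0.0, 0.34]
wrist_force: [-0.8, 0.1, 0.9]
finger_gap: 47.2
finger_force: 0.0
```

Call:
jog_arm(
  rows=[0,0,-0.2,0,0,0,0.5,0,0,0,0,0,0,1,0,0,0,0,0,0,1,0,0,0,0,0,0,1,0,0,0,0,0,0,1,0,0,0,0,0,0,1,0,0,0,0,0,0,1,0,0,0,0,0,0,1,0,0,0,0,0,0,1],
  newtons=20,
)

```text
clock: 29.02
eef_pos: [407.4, 407.2, 10.6]
eef_rot: [-3.142, -0.0, 0.34]
wrist_force: [0.2, -1.6, 2.0]
finger_gap: 11.4
finger_force: 20.0
```

Call:
jog_arm(
  rows=[0,0,2,0,0,0,1,0,0,3,0,0,0,1,0,0,3,0,0,0,1,0,0,2,0,0,0,1,2.48,0.32,0,0,0,-0.0197,1,2.48,0.32,0,0,0,-0.0197,1,2.48,0.32,0,0,0,-0.0197,1,2.48,0.32,0,0,0,-0.0197,1,2.48,0.32,0,0,0,-0.0197,1,2.48,0.32,0,0,0,-0.0197,1,0,0,0,0,0,0,1,0,0,0,0,0,0,1,0,0,0,0,0,0,1],
)

```text
clock: 30.1
eef_pos: [555.5, 426.2, 110.0]
eef_rot: [3.141, 0.001, 0.222]
wrist_force: [-0.2, -0.2, -0.2]
finger_gap: 11.4
finger_force: 20.0
```

```bash
python3 - <<'E'
from h import *
im,d=cap('top','t4'); x,y=100,130
cv2.imwrite('pics/c8.png',cv2.resize(im[y:y+130,x:x+170],None,fx=4.5,fy=4.5,interpolation=cv2.INTER_CUBIC))
E
```

```text
(no output)
```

View pics/c8.png

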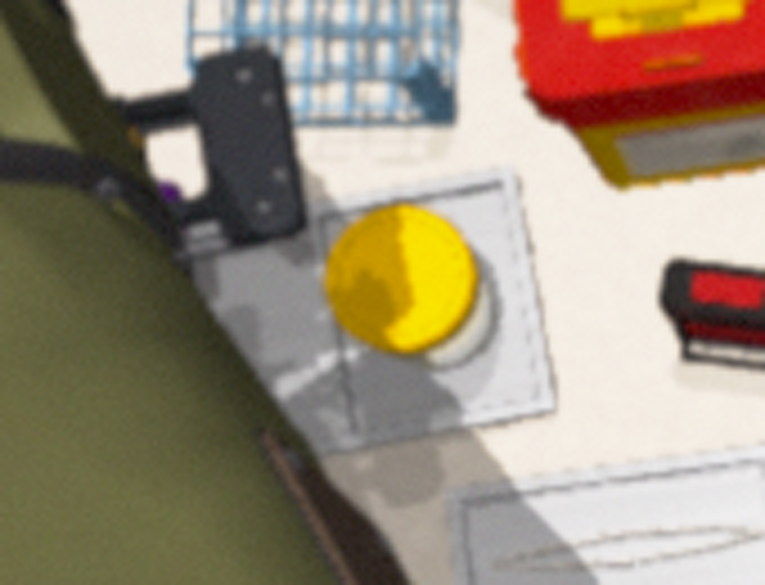

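Call:
jog_arm(
  rows=[0,0,-3,0,0,0,1,0,0,-3,0,0,0,1,0,0,-2,0,0,0,1,0,0,-1,0,0,0,1,0,0,-0.4,0,0,0,1,0,0,0,0,0,0,1,0,0,0,0,0,0,1],
)

```text
clock: 30.73
eef_pos: [556.5, 426.8, 18.1]
eef_rot: [-3.141, -0.002, 0.222]
wrist_force: [-0.8, -0.0, -0.3]
finger_gap: 11.2
finger_force: 20.0
```

Call:
jog_arm(
  rows=[0,0,-0.3,0,0,0,1,0,0,-0.15,0,0,0,1,0,0,0,0,0,0,1,0,0,0,0,0,0,1],
)

```text
clock: 31.07
eef_pos: [556.7, 426.8, 13.6]
eef_rot: [-3.141, -0.002, 0.222]
wrist_force: [-2.1, -0.3, 5.8]
finger_gap: 11.6
finger_force: 20.0
```

Contact, so I release, lift and clear the view.

Call:
jog_arm(
  rows=[0,0,0,0,0,0,0.75,0,0,0,0,0,0,0.72,0,0,0,0,0,0,0.72,0,0,0,0,0,0,0.72,0,0,1,0,0,0,0.72,0,0,2,0,0,0,0.72,0,0,3,0,0,0,0.6,0,0,3,0,0,0,0.6,0,0,3,0,0,0,0.6,-2,2,2,0,0,0,0.6,-2,2,1,0,0,0,0.6,-2.5,2,0,0,0,0,0.6,-2.5,2,0,0,0,0,0.6,-2.5,2,0,0,0,0,0.6,-2.5,2,0,0,0,0,0.6,-2.5,2,0,0,0,0,0.6,0,0,0,0,0,0,0.6,0,0,0,0,0,0,0.6],
)

```text
clock: 32.57
eef_pos: [389.9, 567.2, 162.7]
eef_rot: [-3.141, -0.0, 0.224]
wrist_force: [-0.8, -0.1, -0.6]
finger_gap: 37.7
finger_force: 0.0
```

```bash
python3 - <<'E'
from h import *
im,d=cap('top','t5'); P=cloud('top',d); x,y=120,160
cv2.imwrite('pics/c9.png',cv2.resize(im[y:y+150,x:x+200],None,fx=4,fy=4,interpolation=cv2.INTER_CUBIC))
v,u=np.mgrid[0:480,0:640]
def top(c,name,lo,hi,r,z):
    m=(np.hypot(P[...,0]-c[0],P[...,1]-c[1])<r)&(P[...,2]>lo)&(P[...,2]<hi); b,a=np.nonzero(m)
    if len(a)<3: return print(name,len(a))
    Q=plane('top',np.c_[a,b],z)[:,:2].astype(np.float32); print(name,len(Q),np.round(cv2.minEnclosingCircle(Q),1) if 0 else [np.round(q,1) for q in cv2.minEnclosingCircle(Q)],np.nanmedian(P[m][:,2]).round(1),[np.round(q,2) for q in cv2.minAreaRect(Q)])
top((573,348),'cup',60,80,45,69); top((405,213),'gauze',58,75,35,65); top((394,283),'bottletop',95,115,30,104)
top((556,426),'tube',8.5,25,42,11)
E
```

```text
cup 875 [array([570.5, 346.6]), np.float64(32.8)] 67.8 [array([570.13, 346.71]), array([64.65, 61.86]), np.float64(46.67)]
gauze 303 [array([405.9, 212.3]), np.float64(18.7)] 64.6 [array([406.3 , 212.28]), array([33.93, 33.69]), np.float64(2.23)]
bottletop 42 [array([395.6, 278.9]), np.float64(6.6)] 100.6 [array([395.83, 279.15]), array([11.51, 12.07]), np.float64(58.94)]
tube 417 [array([557.6, 427.1]), np.float64(43.4)] 14.9 [array([556.42, 426.34]), array([83.96, 76.96]), np.float64(72.59)]
```

View pics/c9.png

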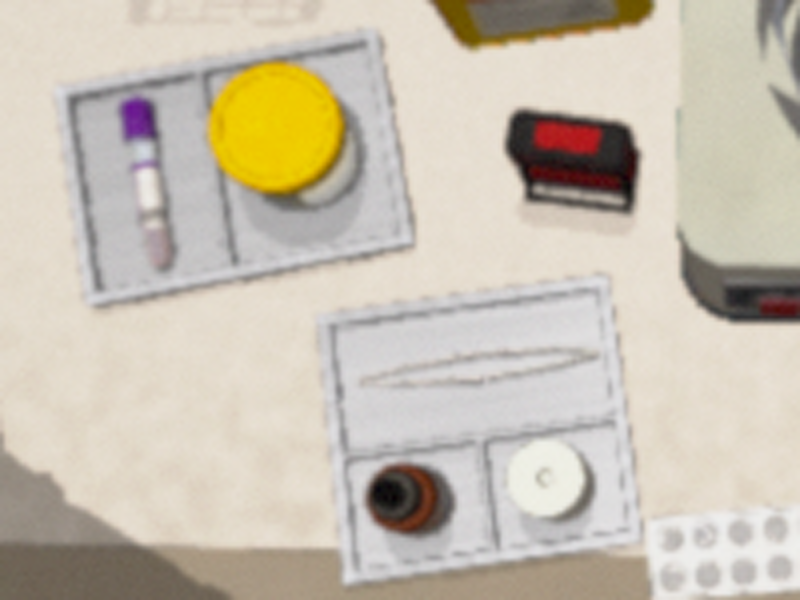

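All five items sit in their bays: tube (148,185), cup (277,127), tweezers (480,367), bottle (400,497) and gauze (547,478). Measured positions are well within tolerance and the arm is clear.

```bash
python3 -c "
from cell import manip
print(manip.sign_off())"
```

```text
the job is handed in; nothing more can be done
None
```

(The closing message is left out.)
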